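Clamp the bias box in the spring-jaw holder

TASK

Get the teal project box held in the spring-jaw work holder, ready for wiring. Pull the holder's jaw back by its black grip to its stop, so that it stays open on its catch; lay the box gently and flat in the nest, its gold sockets towards the gap in the blue fence; then, hand off the box, press the red button so that the jaw springs shut and clamps the box against the fence. Leave the tools and parts lying around where they are.

Things in the scene. Friction and masses are not known exactly. Their poses are not given: they have to be found in the camera images.
- holder: spring-jaw work holder screwed to the worktop (it cannot move): grey base plate 250 mm long (its x) x 140 mm wide (its y) x 12 mm thick. Origin: centre of the plate's underside, z up. The blue fence stands at its +x end, the red button at its +y side; the jaw slides along x between them and opens towards -x.
- nest (a point): point on the nest's black pad, 15 mm above the worktop, axes as the holder's: the middle of the casing's footprint when the box stands clamped against the fence (57 mm in +x from the holder's origin). Nothing stands beside it within 70 mm in y from 35 mm in -x to 20 mm in +x of it
- fence_gap (a point): middle of the blue fence's inner face (faces -x), 102 mm in +x from the holder's origin, 30 mm above the worktop. The fence is 84 mm wide, 45 mm high, 12 mm thick; its gap for the sockets is 40 mm wide, open above 22 mm. Two blue side guides, inner faces at y = +-27.5 mm, reach 24 mm from it to -x, 31 mm high with sloping lead-ins on top
- jaw (a joint): opening of the sprung jaw in m: 0 = shut by its spring, 0.046 = pulled back to its stop; at about 0.043 the catch clicks in behind it and holds it there; about 0.020 = clamped on the box. The jaw's face (60 mm wide, top 49 mm above the worktop) is at x = +32 mm in the holder's frame at 0, and moves to -x. The spring pulls with 6 to 10 N
- jaw_grip (a point): centre of the top of the black upright grip that pulls the jaw (moves with it; axes as the holder's): 16 mm thick along x, 38 mm wide along y, its black part 34 mm high, top 74 mm above the worktop. 44 mm are free between it and the jaw plate on its +x side (49 mm high); nothing over 30 mm high is behind or beside it
- catch (a joint): red release button in m: 0 = up, 0.008 = fully pressed; near 0.006 the jaw is let go. It takes about 3 to 6 N straight down and springs back up
- button_top (a point): centre of the top of the round red button, 25 mm across, 38 mm above the worktop when up, at x = -63 mm, y = +54 mm in the holder's frame
- bias_box: teal die-cast project box lying flat, 0.2 kg: casing 50 mm (its x) x 90 mm (its y) x 31 mm high; two gold coaxial sockets stick out 14 mm from its -y end. Origin: underside, in the middle of x, the casing reaching from y = -38 mm (socket end) to y = +52 mm
- box_middle (a point): centre of the box's casing, 15 mm above its underside, axes as the box's
- box_sockets (a point): middle of the socket end face of the casing, 15 mm above the box's underside
- heatsink: black finned heat sink, 50 x 60 x 30 mm, loose bystander; origin under its centre
- pliers_blue: pliers with blue grips, 52 x 162 x 13 mm, loose bystander
- ferrite: black ferrite ring, 48 mm across, 15 mm high, loose bystander
- tape_black: roll of black tape, 63 mm across, 19 mm high, loose bystander
- cutters_red: pliers with red grips, 52 x 162 x 13 mm, loose bystander
- driver_yellow: screwdriver with yellow handle, 177 mm long, loose bystander

How it is judged:
On the way, in this order (a step that is already met when the one before it is completed fails the run):
1. the jaw has been pulled back to its stop and stays open on its catch with the hand off it (value of joint jaw above 0.041 m and contact force between the fingers and holder below 0.3 N), for 0.3 s.
2. the box stands flat in the nest of the open holder, sockets towards the fence, let go (value of joint jaw above 0.041 m and x of box_middle in the frame of nest between -0.025 and 0.003 m and y of box_middle in the frame of nest between -0.006 and 0.006 m and z of bias_box in the frame of nest below 0.003 m and x of box_sockets in the frame of nest above 0.01 m and angle between bias_box's own z axis and vertical below 0.05 rad and contact force between the fingers and bias_box below 0.1 N), for 0.2 s.
At the end, for the whole second after the job is handed in: The box lies flat on the pad (3 mm, 0.05 rad), socket end against the fence (3 mm) with the sockets in the gap, centred (5 mm) and in line (0.06 rad); the jaw has closed on it (0.0165 to 0.0235), the button is up again, the box is at rest and no bystander moved over 20 mm (value of joint jaw between 0.0165 and 0.0235 m and x of box_middle in the frame of nest between -0.003 and 0.003 m and y of box_middle in the frame of nest between -0.005 and 0.005 m and z of bias_box in the frame of nest below 0.003 m and x of box_sockets in the frame of nest above 0.035 m and angle between the y axis of bias_box and the x axis of holder, either way round below 0.06 rad and angle between bias_box's own z axis and vertical below 0.05 rad and linear speed of bias_box below 0.01 m/s and value of joint catch below 0.002 m); the robot touches nothing.
It fails at once if the box is dropped or flung (moves faster than 0.6 m/s while out of the fingers) (linear speed of bias_box above 0.6 m/s and contact force between the fingers and bias_box below 0.1 N).
It fails at once if a bystander is moved by more than 20 mm (distance of any of heatsink, pliers_blue, ferrite, tape_black, cutters_red, driver_yellow from where it was at the start of the episode above 0.02 m).
It also fails if it takes over 69 s, if anything falls off the work surface, if the arm or the gripper's body presses on something with over 40 N, if the wrist force passes 120 N, or if a joint passes its speed limit or range.

ROBOT

A 7-joint arm with a two-finger parallel gripper is mounted at the origin on a cart in front of the work surface, level with it; the furniture and walls round the work are solid. World frame = base frame: x ahead of the robot, y to its left, z up, the work surface at z = 0. Lengths are in m, angles in rad, forces in N, time in s.
With the tool pointing down it reaches from about 0.4 to 0.875 m from the base axis. Payload 19.3 kg.
Tool frame: the origin (TCP) lies at the very end of the fingers, on their centre line; the grasp point (between the pads) lies 19 mm behind it; z points along the fingers, y is the line along which they close (so a half turn about z gives the same grasp; the last joint's range is limited). The gripper opens to 85 mm and grips with 20 to 120 N. Pads are 22 mm wide; open, the fingers measure 114 mm over their backs; the gripper's body (76 mm by 85 mm) begins 54 mm behind the grasp point. The pads swing forward as they close: fully open they stand 13 mm farther back than shut.
Start: joints at [-1.205, 0.521, -0.036, 1.599, 0.021, 1.021, -0.113], TCP at [0.264, 0.567, 0.231] pointing down, gripper open.
Joint ranges: [-2.91, 2.91], [-0.3, 2.13], [-1.5, 1.42], [0.17, 2.43], [-1.26, 4.41], [0.16, 1.93], [-2.52, 2.52]. Speed limits (rad/s): [1.89, 1.89, 2.39, 2.39, 3.01, 3.01, 3.01].

INTERFACE

Orientations are given as [roll, pitch, yaw] about the fixed x, y, z axes, in that order (R = Rz(yaw) Ry(pitch) Rx(roll)).
In Python, from workcell import monitor, optics, workorder gives the robot as it stands.
- The arm moves only by the tool apply_moves, never from a script. Its arguments are lists of equal length, an entry for each row: "linear": the shift along the tool's x, y, z each as a share of 0.1 m, from -1 to 1, a list of three; "delta_rot": the turn, a rotation vector about the tool's x, y, z each as a share of 120 degrees, from -1 to 1, a list of three. A call has exactly 5 rows; each row is the pose to reach, as a shift and turn from the pose commanded when the call began, along the tool's axes at that moment; what a row does not reach only later rows make up. A row lasts 1/12 s, in which the tool goes at most 41.7 mm and 7.16 degrees, less where a joint would pass 70% of its speed; a pose out of reach is approached as far as the arm can. A call with a number of a shift or a turn outside -1 to 1 is refused whole. A call with a gripper value outside its range is refused whole. "gripper" is the opening, from -1 (shut) to 1 (fully open), set as the call begins (left out, the last holds). The fingers move at their own pace and stop on an object; "force" is the grip in N (left out, the last holds). Time passes only in rows, so rows that repeat a pose let the fingers close, or fill a call up. It gives the time, the measured TCP pose, the force, the opening and the grip force at its end, in the units of the state.
- monitor.observe(): the state, without advancing time (a new reading comes with each control period).
- optics.grab_frame(name): name is "side" or "top" or "wrist"; returns (picture, depth): 480x640x3 uint8, red, green, blue; 480x640 float32, m along the optical axis (not along the pixel's ray), 0 where there is no reading.
- optics.camera_info(name): a dict with "fx", "fy", "cx", "cy" (pixels), "rvec" (rotation vector, rad) and "tvec" (3), from world to camera coordinates, as OpenCV has them; the wrist camera has in their place "T_tool_cam" (4x4, takes a point from camera to tool coordinates, whose origin is the TCP and whose axes are the flange's). Camera axes: x right, y down, z forward; pixel columns grow to the right and rows downward; lengths in m; the calibration is good to about 2 mm. A picture is of the moment at which its call begins: read the wrist's pose just before it. camera_info takes no time and is no camera call.
- workorder.job_done(): hands the job in; it is judged then, once.
The state is a dict: "clock": time; "qpos": joint angles; "qd": joint speeds; "joint_efforts": joint torques, N m; "position": TCP position; "tool_rot": TCP orientation; "force": force on the tool from outside, world axes, zero at the start; "moment": the same for the moment, N m; "grip_width": finger opening in m; "finger_force": force on a finger pad.
Only numpy, scipy, OpenCV 4.12 (cv2) and the standard library are available. Lean on these libraries where they do the work, as an engineer would, in place of code of your own. Each camera call takes 0.05 s, during which the arm holds its last target. There are 200 camera calls.

## Working session

There is one attempt and no reset: what is moved stays moved. The work goes in short steps, Python scripts to look and compute and a tool call to move; the robot and the scene stay as the last step left them, time stands still between calls to the robot, and variables do not carry over. Pictures are saved under pics/ and viewed, at most 13 in all, crops included, and the job is handed in when it is done.

Besides the shell and the picture viewer there is one more tool, called after "Emit:" as name(argument=value, ...) on one line, values as JSON. apply_moves: Moves the arm, as the interface text tells. Its arguments: {"type":"object","properties":{"linear":{"type":"array"},"delta_rot":{"type":"array"},"gripper":{"type":"number"},"force":{"type":"number"}},"required":["linear","delta_rot"]}

```bash
ls; mkdir -p pics; cat > h.py <<'E'
import numpy as np,cv2
from workcell import monitor,optics,workorder
from scipy.spatial.transform import Rotation as R
def grab(n):
    s=monitor.observe(); p,d=optics.grab_frame(n); return s,p,d
def cam(n,s=None):
    c=optics.camera_info(n); K=np.array([[c['fx'],0,c['cx']],[0,c['fy'],c['cy']],[0,0,1.]])
    if 'rvec' in c:
        Rw=R.from_rotvec(np.array(c['rvec']).ravel()).as_matrix(); t=np.array(c['tvec']).ravel()
        return K,Rw.T,-Rw.T@t
    T=np.array(c['T_tool_cam']); Rt=R.from_euler('xyz',s['tool_rot']).as_matrix()
    return K,Rt@T[:3,:3],Rt@T[:3,3]+np.array(s['position'])
def cloud(n,s,d):
    K,Rc,o=cam(n,s); v,u=np.mgrid[:480,:640]
    P=np.stack([(u-K[0,2])/K[0,0]*d,(v-K[1,2])/K[1,1]*d,d],-1)@Rc.T+o
    P[d<=0]=np.nan; return P
def ray(n,s,uv,z):
    K,Rc,o=cam(n,s); uv=np.atleast_2d(uv).astype(float)
    r=np.c_[(uv[:,0]-K[0,2])/K[0,0],(uv[:,1]-K[1,2])/K[1,1],np.ones(len(uv))]@Rc.T
    return o+r*((z-o[2])/r[:,2])[:,None]
E
python3 - <<'E'
from h import *
for n in ['top','side']:
    s,p,d=grab(n); cv2.imwrite(f'pics/{n}0.png',p[:,:,::-1]); np.savez(f'{n}0.npz',p=p,d=d)
    K,Rc,o=cam(n,s); print(n,K[0,0],o,Rc[:,2])
print(s)
E
```

```text
pics
top 505.05297432584774 [ 0.4854134  -0.0165396   1.34230174] [ 0.05848041 -0.02187535 -0.99804885]
side 468.0683812858729 [0.48869111 0.96609803 0.8586535 ] [ 0.05312716 -0.79677546 -0.60193552]
{'clock': 0.05, 'qpos': array([-1.20520263,  0.5219876 , -0.03631877,  1.59996451,  0.02116468,
        1.02110769, -0.1127996 ]), 'qd': array([-9.19156991e-05, -1.17398205e-03,  2.81123608e-04, -1.93568381e-03,
       -5.10999767e-04,  1.25192162e-03, -8.18729166e-04]), 'joint_efforts': array([ 5.42126654e-03, -9.29427838e+01,  1.98768407e+00, -3.70979548e+01,
        1.82982814e-02,  5.01201881e-03,  7.76461093e-05]), 'position': array([0.26372472, 0.56628326, 0.23075786]), 'tool_rot': array([-3.14051012e+00,  5.09884030e-05,  2.70576267e+00]), 'force': array([ 0.68733873, -0.2403189 ,  0.56115195]), 'moment': array([0.02597857, 0.00486195, 0.02447375]), 'finger_force': 0.0, 'grip_width': 0.08540303360765113}
```

View pics/top0.png

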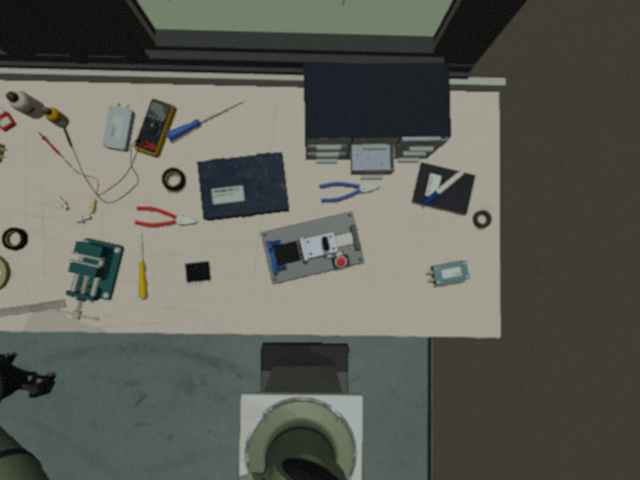

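View pics/side0.png

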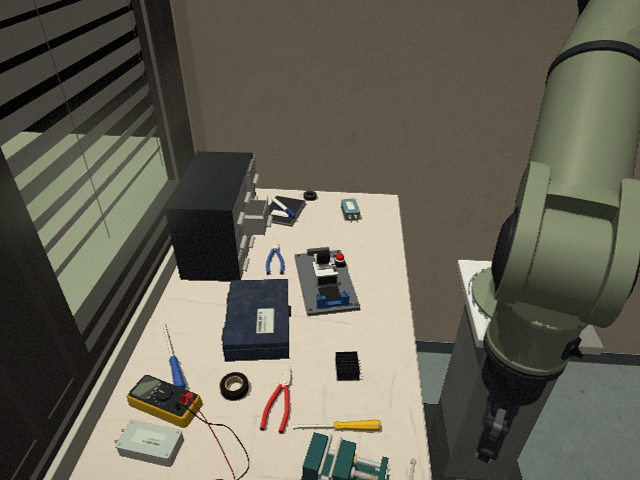

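The top view shows the holder at (312,248), with the fence to the left (+y) and the red button at (341,262). The teal box is at (449,273) with its sockets on the left. The side view agrees; the nearest tall obstacle is the drawer cabinet behind the holder.

```bash
python3 - <<'E'
from h import *
f=np.load('top0.npz');p,d=f['p'],f['d'];hsv=cv2.cvtColor(p,cv2.COLOR_RGB2HSV)
P=cloud('top',None,d)
def blob(lo,hi,roi):
    m=cv2.inRange(hsv,lo,hi);k=np.zeros_like(m);x0,y0,x1,y1=roi;k[y0:y1,x0:x1]=m[y0:y1,x0:x1]
    n,l,st,c=cv2.connectedComponentsWithStats(k);i=1+np.argmax(st[1:,4]);return (l==i).astype(np.uint8),st[i],c[i]
for name,px in [('plate',(290,262)),('box',(449,262)),('fence',(273,257)),('gold',(432,279))]: print(name,hsv[px[1],px[0]],P[px[1],px[0]])
m,st,c=blob((80,40,40),(100,255,255),(420,250,480,295));cnt=cv2.findContours(m,0,2)[0][0]
r=cv2.minAreaRect(cnt);b=ray('top',None,cv2.boxPoints(r),.031);print('box',st,c,b,b.mean(0));e=np.linalg.norm(b-np.roll(b,1,0),axis=1);print(e)
print('boxz',np.nanmedian(P[m>0][:,2]))
m=cv2.inRange(hsv,(0,120,80),(8,255,255))[245:275,325:355];v,u=np.nonzero(m);print('btn',u.mean()+325,v.mean()+245,ray('top',None,(u.mean()+325,v.mean()+245),.038))
# plate: height
Z=P[:,:,2];m=((Z>.006)&(Z<.12)).astype(np.uint8);k=np.zeros_like(m);k[205:292,252:375]=m[205:292,252:375]
n,l,st,c=cv2.connectedComponentsWithStats(k);i=1+np.argmax(st[1:,4]);cnt=cv2.findContours((l==i).astype(np.uint8),0,2)[0][0]
r=cv2.minAreaRect(cnt);b=ray('top',None,cv2.boxPoints(r),.012);print('plate',b,b.mean(0),np.linalg.norm(b-np.roll(b,1,0),axis=1))
print('table z',np.nanmedian(Z[300:320,330:400]))
v,u=np.nonzero((m>0)&(Z>.066)&(l==i));print('grip',len(u),P[v,u].mean(0),P[v,u,2].max())
c=p[190:310,230:500];cv2.imwrite('pics/c1.png',cv2.resize(c,None,fx=2.9,fy=2.9,interpolation=cv2.INTER_CUBIC)[:,:,::-1])
E
```

```text
plate [68 17 61] [0.49521045 0.03724852 0.01424396]
box [ 33  24 128] [ 0.50209902 -0.38572603  0.00182277]
fence [106 175 124] [0.50743744 0.08135027 0.02342984]
gold [ 23 113 136] [ 0.4564459  -0.33764196  0.01282154]
box [432 262  36  22 390] [449.42051282 272.46153846] [[ 0.48931875 -0.33158792  0.031     ]
 [ 0.50702765 -0.41916609  0.031     ]
 [ 0.45953738 -0.42813253  0.031     ]
 [ 0.44196914 -0.34070535  0.031     ]] [ 0.47446323 -0.37989797  0.031     ]
[0.04821943 0.08935067 0.04832931 0.08917486]
boxz 0.028667856621008347
btn 340.5 261.5 [[ 0.49841487 -0.0939247   0.038     ]]
plate [[ 0.57573108  0.12244164  0.012     ]
 [ 0.6368479  -0.12806916  0.012     ]
 [ 0.49588215 -0.16142477  0.012     ]
 [ 0.43605386  0.08791399  0.012     ]] [ 0.53612875 -0.01978457  0.012     ] [0.14388149 0.25785835 0.14485835 0.25641614]
table z -0.000714787350363455
grip 87 [ 0.54439967 -0.05424198  0.0719491 ] 0.07786191294092526
```

View pics/c1.png

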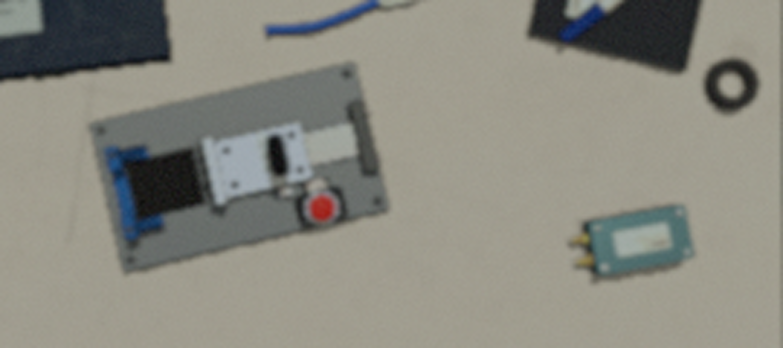

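The box lies within about 2° of the final holder direction. The button position predicted from the plate pose matches the measured one, so I'm starting the approach.

Emit:
apply_moves(linear=[[-0.2, -0.17, 0], [-0.4, -0.34, 0], [-0.6, -0.5, 0], [-0.8, -0.67, 0], [-1, -0.84, 0]], delta_rot=[[0, 0, 0.043], [0, 0, 0.086], [0, 0, 0.128], [0, 0, 0.171], [0, 0, 0.214]], gripper=-1)

```text
clock: 0.52
position: [0.3193, 0.4469, 0.231]
tool_rot: [-3.141, 0.0, 2.253]
force: [-0.0, 0.1, -0.8]
grip_width: 0.0251
finger_force: 0.0
```

Emit:
apply_moves(linear=[[-0.2, -0.05, 0], [-0.4, -0.1, 0], [-0.6, -0.15, 0], [-0.8, -0.2, 0], [-1, -0.26, 0]], delta_rot=[[0, 0, 0.043], [0, 0, 0.086], [0, 0, 0.128], [0, 0, 0.171], [0, 0, 0.214]])

```text
clock: 0.93
position: [0.3626, 0.3534, 0.2312]
tool_rot: [-3.141, 0.0, 1.805]
force: [0.4, 1.1, -0.1]
grip_width: -0.0001
finger_force: 0.0
```

Emit:
apply_moves(linear=[[-0.2, 0.04, 0], [-0.4, 0.08, 0], [-0.6, 0.12, 0], [-0.8, 0.16, 0], [-1, 0.2, 0]], delta_rot=[[0, 0, 0], [0, 0, 0], [0, 0, 0], [0, 0, 0], [0, 0, 0]])

```text
clock: 1.35
position: [0.4056, 0.2609, 0.2312]
tool_rot: [-3.141, 0.0, 1.809]
force: [-0.1, 0.1, 0.6]
grip_width: -0.0002
finger_force: 0.0
```

Emit:
apply_moves(linear=[[-0.2, 0.04, 0], [-0.4, 0.08, 0], [-0.6, 0.12, 0], [-0.8, 0.16, 0], [-1, 0.2, 0]], delta_rot=[[0, 0, 0], [0, 0, 0], [0, 0, 0], [0, 0, 0], [0, 0, 0]])

```text
clock: 1.77
position: [0.4486, 0.1685, 0.2312]
tool_rot: [-3.141, 0.0, 1.809]
force: [0.8, -0.3, 0.8]
grip_width: -0.0001
finger_force: 0.0
```

Emit:
apply_moves(linear=[[-0.2, 0.04, 0], [-0.4, 0.08, 0], [-0.6, 0.12, 0], [-0.8, 0.16, 0], [-1, 0.2, 0]], delta_rot=[[0, 0, 0], [0, 0, 0], [0, 0, 0], [0, 0, 0], [0, 0, 0]])

```text
clock: 2.18
position: [0.4917, 0.0761, 0.2312]
tool_rot: [-3.141, 0.0, 1.809]
force: [0.3, 0.5, -0.4]
grip_width: -0.0003
finger_force: 0.0
```

```bash
python3 - <<'E'
from h import *
s,p,d=grab('wrist');cv2.imwrite('pics/w1.png',p[:,:,::-1]);np.savez('w1.npz',p=p,d=d,pos=s['position'],rot=s['tool_rot'])
K,Rc,o=cam('wrist',s);print(s['position'],s['tool_rot'],s['qpos'],K,o,Rc)
print(optics.camera_info('wrist')['T_tool_cam'])
E
```

```text
[0.49169181 0.07609255 0.23116314] [-3.14120545e+00  1.90630261e-05  1.80943281e+00] [-0.52958406  0.33346455  0.32612151  1.94194726 -0.13560486  0.88748254
  0.10433631] [[342.7980301    0.         318.94129664]
 [  0.         342.7980301  238.7438541 ]
 [  0.           0.           1.        ]] [0.47521843 0.1414302  0.37379207] [[ 0.97153505  0.22862609  0.06204643]
 [ 0.23689206 -0.93612227 -0.25991775]
 [-0.00134094  0.26721751 -0.96363531]]
[[ 5.29363281e-04 -9.63640942e-01 -2.67200029e-01  6.73772852e-02]
 [ 9.99999405e-01  7.64950784e-04 -7.77600695e-04 -6.17387227e-04]
 [ 9.53722738e-04 -2.67199458e-01  9.63640773e-01 -1.42629982e-01]
 [ 0.00000000e+00  0.00000000e+00  0.00000000e+00  1.00000000e+00]]
```

View pics/w1.png

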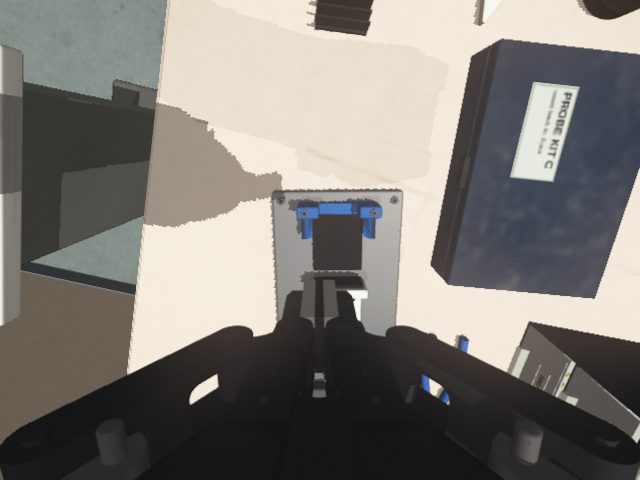

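The wrist view shows the holder's plate spanning columns 275–402 with its front edge at row 190. The blue fence is at (340,208) and the black pad at (337,242), all upright in the image, so the tool is aligned. I'll measure these more precisely.

```bash
python3 - <<'E'
from h import *
f=np.load('w1.npz');p,d=f['p'],f['d'];s=dict(position=f['pos'],tool_rot=f['rot'])
hsv=cv2.cvtColor(p,cv2.COLOR_RGB2HSV);P=cloud('wrist',s,d)
# plate: low saturation grey
m=((hsv[...,1]<25)&(hsv[...,2]>110)&(hsv[...,2]<200)).astype(np.uint8);m=cv2.morphologyEx(m,cv2.MORPH_OPEN,np.ones((3,3)))
L=[];Rr=[]
for v in range(196,285,4):
    u=np.nonzero(m[v,255:420])[0]+255; L.append((u.min()-.5,v));Rr.append((u.max()+.5,v))
def line(q,z):
    W=ray('wrist',s,q,z)[:,:2]
    for _ in range(4):
        l=cv2.fitLine(W.astype(np.float32),cv2.DIST_HUBER,0,1e-4,1e-5).ravel(); nrm=np.array([-l[1],l[0]]);r=(W-l[2:])@nrm;W=W[abs(r)<max(.0008,1.5*np.median(abs(r)))]
    return l,len(W)
l1,n1=line(L,.012);l2,n2=line(Rr,.012)
for l in(l1,l2):print('edge',np.degrees(np.arctan2(l[1],l[0]))%180,l)
th=np.mean([np.arctan2(l[1],l[0])%np.pi for l in(l1,l2)]);ex=np.array([np.cos(th),np.sin(th)]);ey=np.array([-ex[1],ex[0]])
print(n1,n2,'w',(l1[2:]-l2[2:])@ey,'axis y',(l1[2:]+l2[2:])@ey/2,np.degrees(th))
# front edge
F=[]
for u in range(285,395,4):
    v=np.nonzero(m[180:230,u])[0]; 
    if len(v):F.append((u,v.min()+180-.5))
lf,nf=line(F,.012);print('front',np.degrees(np.arctan2(lf[1],lf[0]))%180,'x',lf[2:]@ex,nf)
# blue at top z .045
b=cv2.inRange(hsv,(100,120,60),(120,255,255))[190:250,285:395]
v,u=np.nonzero(b);u+=285;v+=190
Z=P[v,u,2];k=Z>.042;W=P[v[k],u[k],:2];print('fence top',np.median(Z[k]),[(np.percentile(W@e,2),np.percentile(W@e,98)) for e in(ex,ey)])
k=Z<.042;W=P[v[k],u[k],:2];print('guides',Z[k].max(),[(np.percentile(W@e,2),np.percentile(W@e,98)) for e in(ex,ey)])
v=200
print('front pixel rows',F[::6],L[::5],Rr[::5])
E
```

```text
edge 104.169 [ 0.2447827  -0.96957797  0.45231557  0.02441996]
edge 104.08624 [ 0.24338205 -0.9699305   0.5851973   0.0628766 ]
22 23 w 0.13824928 axis y -0.51372015 104.12762
front 14.393668 x -0.027172782 28
fence top 0.04472653026132137 [(np.float64(-0.04906043419652381), np.float64(-0.03822094573704192)), (np.float64(-0.5538761010354823), np.float64(-0.47315670975233054))]
guides 0.03256836906703947 [(np.float64(-0.07229139772508063), np.float64(-0.03813322651653079)), (np.float64(-0.5478830533694216), np.float64(-0.4789952797589126))]
front pixel rows [(285, np.float64(191.5)), (309, np.float64(191.5)), (333, np.float64(191.5)), (357, np.float64(190.5)), (381, np.float64(190.5))] [(np.float64(283.5), 196), (np.float64(272.5), 216), (np.float64(273.5), 236), (np.float64(274.5), 256), (np.float64(275.5), 276)] [(np.float64(402.5), 196), (np.float64(401.5), 216), (np.float64(400.5), 236), (np.float64(399.5), 256), (np.float64(397.5), 276)]
```

Emit:
apply_moves(linear=[[-0.2, 0.04, 0.12], [-0.4, 0.08, 0.24], [-0.6, 0.12, 0.36], [-0.8, 0.16, 0.48], [-1, 0.19, 0.6]], delta_rot=[[0, 0, -0.001], [0, 0, -0.002], [0, 0, -0.003], [0, 0, -0.0038], [0, 0, -0.0038]])

```text
clock: 2.65
position: [0.5339, -0.0163, 0.1705]
tool_rot: [-3.141, -0.0, 1.818]
force: [0.8, 0.3, -0.9]
grip_width: -0.0001
finger_force: 0.0
```

Emit:
apply_moves(linear=[[-0.06, 0, 0.2], [-0.12, 0, 0.4], [-0.12, 0, 0.6], [-0.12, 0, 0.75], [-0.12, 0, 0.75]], delta_rot=[[0, 0, 0], [0, 0, 0], [0, 0, 0], [0, 0, 0], [0, 0, 0]])

```text
clock: 3.07
position: [0.5349, -0.0272, 0.0937]
tool_rot: [-3.137, -0.001, 1.817]
force: [0.8, 0.3, -1.3]
grip_width: 0.0004
finger_force: 0.0
```

```bash
cat >> h.py <<'E'
O=np.array([.5352,-.0221]);TH=np.radians(104.13);EX=np.array([np.cos(TH),np.sin(TH)]);EY=np.array([-EX[1],EX[0]])
def hol(P): P=np.asarray(P)[...,:2]-O; return np.stack([P@EX,P@EY],-1)
E
python3 - <<'E'
from h import *
s=monitor.observe();print(s['position'],np.degrees(s['tool_rot']),hol(s['position']),s['qpos'])
for n in['side']:
    s,p,d=grab(n);cv2.imwrite('pics/s2.png',cv2.resize(p[220:340,260:400],None,fx=4,fy=4)[:,:,::-1])
E
```

```text
[ 0.53492266 -0.02723435  0.09365399] [-1.79754473e+02 -4.21800958e-02  1.04116229e+02] [-0.00491131  0.00152236] [-0.24967235  0.59772218  0.2617312   1.95393918 -0.25104593  0.62537376
  0.42025798]
```

View pics/s2.png

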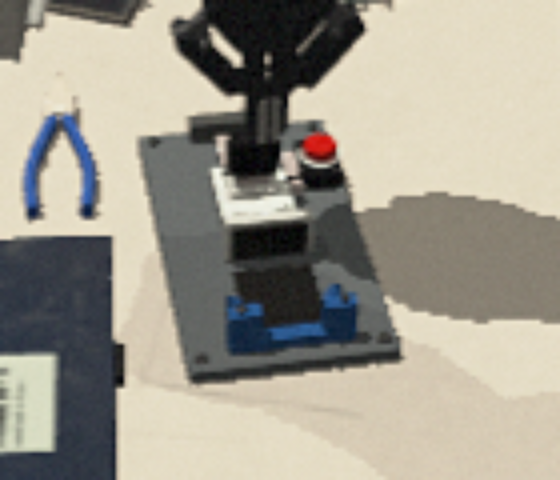

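```bash
python3 - <<'E'
from h import *
c=optics.camera_info('side');K,_,_=cam('side')
s=monitor.observe()
def W(x,y,z): return [*(O+x*EX+y*EY),z]
pts=np.array([W(-35.5e-3,0,.074),W(-27.5e-3,0,.04),W(32e-3,0,.049),W(-63e-3,54e-3,.038),W(102e-3,0,.022),list(s['position'])])
q=cv2.projectPoints(pts,np.array(c['rvec'],float),np.array(c['tvec'],float),K,None)[0][:,0]
print((q-[260,220])*4)
s,p,d=grab('side');P=cloud('side',s,d)
for u,v in[(252,150),(252,165),(245,150),(265,120),(265,210),(268,240),(262,190)]:
    a=P[220+v//4,260+u//4];print((u,v),hol(a),a[2])
E
```

```text
[[254.10825559 128.52707045]
 [255.43720401 174.16154359]
 [271.72095585 218.81078519]
 [320.58544262 137.99969627]
 [291.10647802 319.62623433]
 [263.98836632 130.51636777]]
(252, 150) [-0.02485824 -0.00329182] 0.06560089740261787
(252, 165) [-0.02245634 -0.00355097] 0.05347205086925211
(245, 150) [-0.02562819 -0.00873879] 0.06569153098746816
(265, 120) [ 0.00783087 -0.00193638] 0.11409065139703412
(265, 210) [-0.01045076  0.00319074] 0.022950613782153684
(268, 240) [ 0.03609393 -0.00301229] 0.03422064521715951
(262, 190) [-0.02284898  0.00252567] 0.030976825139490516
```

The crop shows the grip's front face at (252,150), about 20 mm behind the closed fingers at (265,135). They are over the gap, so I'm descending.

Emit:
apply_moves(linear=[[0, 0, 0.1], [0, 0, 0.2], [0, 0, 0.3], [0, 0, 0.4], [0, 0, 0.48]], delta_rot=[[0, 0, 0], [0, 0, 0], [0, 0, 0], [0, 0, 0], [0, 0, 0]])

```text
clock: 3.58
position: [0.5362, -0.0272, 0.0471]
tool_rot: [-3.141, -0.0, 1.817]
force: [-0.0, -0.2, -0.7]
grip_width: -0.0004
finger_force: 0.0
```

Emit:
apply_moves(linear=[[-0.05, 0, 0], [-0.1, 0, 0], [-0.15, 0, 0], [-0.2, 0, 0], [-0.25, 0, 0]], delta_rot=[[0, 0, 0], [0, 0, 0], [0, 0, 0], [0, 0, 0], [0, 0, 0]])

```text
clock: 4.0
position: [0.5423, -0.0511, 0.0483]
tool_rot: [-3.141, -0.001, 1.818]
force: [-1.7, 7.6, -5.0]
grip_width: -0.0003
finger_force: 4.2
```

Emit:
apply_moves(linear=[[-0.05, 0, 0], [-0.1, 0, 0], [-0.15, 0, 0], [-0.2, 0, 0], [-0.25, 0, 0]], delta_rot=[[0, 0, 0], [0, 0, 0], [0, 0, 0], [0, 0, 0], [0, 0, 0]])

```text
clock: 4.42
position: [0.5482, -0.0746, 0.0483]
tool_rot: [-3.14, -0.002, 1.818]
force: [-3.7, 11.6, -3.9]
grip_width: 0.0
finger_force: 6.2
```

Emit:
apply_moves(linear=[[-0.01, 0, 0], [-0.02, 0, 0], [-0.03, 0, 0], [-0.04, 0, 0], [-0.05, 0, 0]], delta_rot=[[0, 0, 0], [0, 0, 0], [0, 0, 0], [0, 0, 0], [0, 0, 0]])

```text
clock: 4.83
position: [0.5494, -0.0796, 0.0483]
tool_rot: [-3.141, -0.002, 1.818]
force: [-3.0, 10.1, -5.0]
grip_width: 0.0003
finger_force: 5.1
```

Emit:
apply_moves(linear=[[-0.01, 0, 0], [-0.02, 0, 0], [-0.03, 0, 0], [-0.04, 0, 0], [-0.05, 0, 0]], delta_rot=[[0, 0, 0], [0, 0, 0], [0, 0, 0], [0, 0, 0], [0, 0, 0]])

```text
clock: 5.25
position: [0.5499, -0.0813, 0.0482]
tool_rot: [-3.139, -0.006, 1.82]
force: [-9.2, 32.1, 4.9]
grip_width: -0.0001
finger_force: 16.7
```

```bash
python3 - <<'E'
from h import *
s,p,d=grab('side');P=cloud('side',s,d);print(hol(s['position']),s['force'])
c=p[220:340,260:400].astype(int);v,u=np.nonzero(c.min(2)>150)
W=P[220:340,260:400][v,u];h=hol(W);k=(abs(h[:,1])<.03)&(W[:,2]>.02)&(W[:,2]<.06)&(abs(h[:,0])<.1)
print(k.sum(),np.percentile(h[k],[2,50,98],axis=0),np.percentile(W[k,2],[2,98]))
E
```

```text
[-0.06104047  0.00020528] [-9.19115183 32.08262729  4.93949837]
83 [[-0.09788688 -0.02908016]
 [-0.02677048 -0.01823096]
 [ 0.00284204  0.0210946 ]] [0.02030557 0.05112268]
```

The force jumped to 33 N, so the jaw is at its stop. I'll back off and lift.

Emit:
apply_moves(linear=[[0.03, 0, 0], [0.06, 0, 0], [0.1, 0, 0], [0.13, 0, 0], [0.15, 0, 0]], delta_rot=[[0, 0, 0], [0, 0, 0], [0, 0, 0], [0, 0, 0], [0, 0, 0]])

```text
clock: 5.72
position: [0.5479, -0.0712, 0.0487]
tool_rot: [3.141, 0.001, 1.817]
force: [-0.3, -0.4, 0.2]
grip_width: -0.0002
finger_force: 0.0
```

Emit:
apply_moves(linear=[[0, 0, -0.1], [0, 0, -0.3], [0, 0, -0.5], [0, 0, -0.7], [0, 0, -0.9]], delta_rot=[[0, 0, 0], [0, 0, 0], [0, 0, 0], [0, 0, 0], [0, 0, 0]])

```text
clock: 6.13
position: [0.5476, -0.0715, 0.1402]
tool_rot: [3.141, 0.001, 1.817]
force: [0.1, -0.4, 0.7]
grip_width: 0.0
finger_force: 0.0
```

```bash
python3 - <<'E'
from h import *
s,p,d=grab('side');P=cloud('side',s,d);print(s['position'],s['tool_rot'],s['force'])
cv2.imwrite('pics/s3.png',cv2.resize(p[220:340,260:400],None,fx=4,fy=4)[:,:,::-1])
# box: current pose in tool axes
f=np.load('top0.npz');hsv=cv2.cvtColor(f['p'],cv2.COLOR_RGB2HSV)
s,p,d=grab('top');P=cloud('top',s,d);h=hol(P);k=(abs(h[...,1])<.015)&(P[...,2]>.066)&(P[...,2]<.08)&(abs(h[...,0]+.08)<.03);print('grip',k.sum(),h[k].mean(0) if k.any() else 0)
E
```

```text
[ 0.5475994  -0.07151129  0.1401861 ] [3.14100118e+00 5.38230582e-04 1.81664722e+00] [ 0.0562262  -0.44198667  0.69401112]
grip 0 0
```

View pics/s3.png

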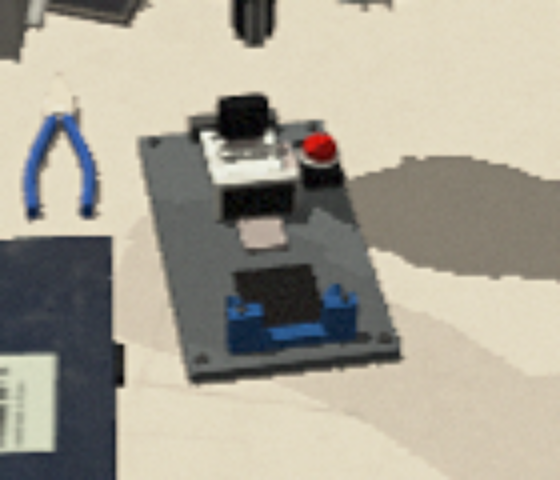

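The jaw stays open on its catch (face at row 200, clear of the pad), with the hand off. Next is the box.

Emit:
apply_moves(linear=[[-0.14, -0.1, -0.1], [-0.29, -0.2, -0.2], [-0.44, -0.3, -0.3], [-0.59, -0.4, -0.3], [-0.74, -0.49, -0.3]], delta_rot=[[0, 0, 0], [0, 0, 0], [0, 0, 0], [0, 0, 0], [0, 0, 0]], gripper=1)

```text
clock: 6.65
position: [0.5174, -0.1562, 0.1691]
tool_rot: [3.141, 0.0, 1.817]
force: [0.2, -0.9, -0.5]
grip_width: 0.0604
finger_force: 0.0
```

Emit:
apply_moves(linear=[[-0.14, -0.1, -0.06], [-0.29, -0.2, -0.12], [-0.44, -0.3, -0.18], [-0.59, -0.4, -0.24], [-0.74, -0.49, -0.3]], delta_rot=[[0, 0, 0], [0, 0, 0], [0, 0, 0], [0, 0, 0], [0, 0, 0]])

```text
clock: 7.07
position: [0.4875, -0.2399, 0.1988]
tool_rot: [-3.141, 0.0, 1.816]
force: [0.8, 0.7, -0.1]
grip_width: 0.0856
finger_force: 0.0
```

Emit:
apply_moves(linear=[[-0.18, -0.12, -0.08], [-0.37, -0.25, -0.16], [-0.55, -0.37, -0.24], [-0.74, -0.49, -0.3], [-0.74, -0.49, -0.3]], delta_rot=[[0, 0, 0], [0, 0, 0], [0, 0, 0], [0, 0, 0], [0, 0, 0]])

```text
clock: 7.48
position: [0.4568, -0.327, 0.2298]
tool_rot: [3.142, 0.003, 1.812]
force: [-0.7, -1.2, -0.2]
grip_width: 0.0854
finger_force: 0.0
```

```bash
python3 - <<'E'
from h import *
s,p,d=grab('wrist');cv2.imwrite('pics/w2.png',p[:,:,::-1]);np.savez('w2.npz',p=p,d=d,pos=s['position'],rot=s['tool_rot']);print(s['position'],s['tool_rot'],s['qpos'])
hsv=cv2.cvtColor(p,cv2.COLOR_RGB2HSV);P=cloud('wrist',s,d)
v,u=np.nonzero((abs(P[...,2]-.031)<.003)&(np.hypot(P[...,0]-.4745,P[...,1]+.38)<.07))
W=P[v,u,:2].astype(np.float32);r=cv2.minAreaRect(W);print(len(u),r,u.min(),u.max(),v.min(),v.max(),np.median(P[v,u,2]))
m=cv2.inRange(hsv,(80,40,40),(100,255,255));n,l,st,c=cv2.connectedComponentsWithStats(m);i=1+np.argmax(st[1:,4]);print(st[i])
hull=cv2.convexHull(np.argwhere(l==i)[:,::-1].astype(np.int32));print(cv2.minAreaRect(ray('wrist',s,hull[:,0],.031)[:,:2].astype(np.float32)))
E
```

```text
[ 0.4568077  -0.32697518  0.22978332] [3.14158158e+00 2.75660592e-03 1.81193677e+00] [ 0.2579678   0.44261649  0.35293885  1.78752587 -0.18184149  0.94145966
  0.92794559]
3665 ((0.4738682806491852, -0.3846655786037445), (0.04991678148508072, 0.08995774388313293), 11.318096160888672) 298 348 226 306 0.029721659734467387
[ 300  227   48   80 2391]
((0.47407227754592896, -0.3840254843235016), (0.04801143333315849, 0.0884292721748352), 11.456180572509766)
```

View pics/w2.png

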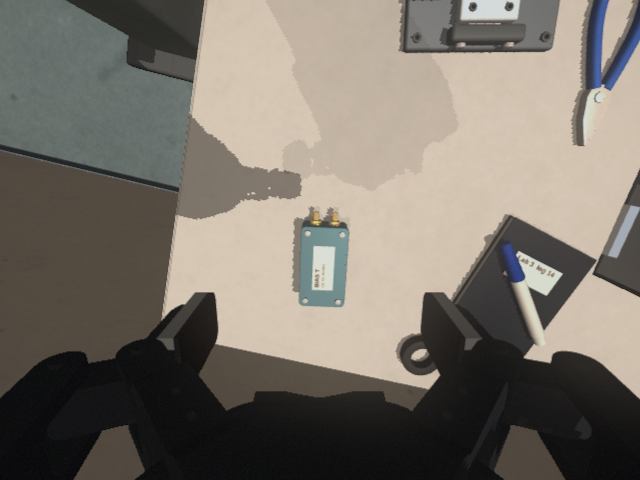

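The wrist view shows the box at (324,265) with its sockets up at row 215, towards +x of the holder. The ferrite at (415,352) is clear of the fingers. The depth-derived footprint is 50x90 mm, centred at (0.474,-0.385).

Emit:
apply_moves(linear=[[-0.15, 0, 0.3], [-0.3, 0, 0.6], [-0.45, 0, 0.9], [-0.62, 0.01, 1], [-0.62, 0.01, 1]], delta_rot=[[0, 0, 0.006], [0, 0, 0.012], [0, 0, 0.018], [0, 0, 0.0235], [0, 0, 0.0235]])

```text
clock: 7.95
position: [0.4741, -0.3832, 0.1252]
tool_rot: [-3.138, -0.002, 1.766]
force: [0.1, -0.5, -0.1]
grip_width: 0.0855
finger_force: 0.0
```

Emit:
apply_moves(linear=[[0, 0, 0.1], [0, 0, 0.2], [0, 0, 0.3], [0, 0, 0.3], [0, 0, 0.3]], delta_rot=[[0, 0, 0], [0, 0, 0], [0, 0, 0], [0, 0, 0], [0, 0, 0]])

```text
clock: 8.37
position: [0.4751, -0.3813, 0.098]
tool_rot: [-3.141, -0.001, 1.769]
force: [-0.3, 0.1, -0.5]
grip_width: 0.0853
finger_force: 0.0
```

```bash
python3 - <<'E'
from h import *
s,p,d=grab('wrist');print(s['position'],np.degrees(s['tool_rot']))
P=cloud('wrist',s,d)
v,u=np.nonzero((abs(P[...,2]-.031)<.003)&(np.hypot(P[...,0]-.4745,P[...,1]+.38)<.07))
print(cv2.minAreaRect(P[v,u,:2].astype(np.float32)))
t=s['tool_rot'][2];D=np.array([.4739,-.3847])-s['position'][:2];print('dx,dy tool',D@[np.cos(t),np.sin(t)],D@[np.sin(t),-np.cos(t)])
E
```

```text
[ 0.47514413 -0.3812839   0.09802097] [-1.79975320e+02 -3.75676157e-02  1.01339536e+02]
((0.47411713004112244, -0.3847545385360718), (0.05003003031015396, 0.08970850706100464), 11.402213096618652)
dx,dy tool -0.003104793300813581 -0.0018915316829527101
```

Emit:
apply_moves(linear=[[-0.03, -0.015, 0.2], [-0.03, -0.015, 0.4], [-0.03, -0.015, 0.6], [-0.03, -0.015, 0.78], [-0.03, -0.015, 0.92]], delta_rot=[[0, 0, 0], [0, 0, 0], [0, 0, 0], [0, 0, 0], [0, 0, 0]])

```text
clock: 8.83
position: [0.4744, -0.385, 0.0056]
tool_rot: [3.141, -0.0, 1.768]
force: [0.1, 0.8, -0.2]
grip_width: 0.0855
finger_force: 0.0
```

Emit:
apply_moves(linear=[[0, 0, 0], [0, 0, 0], [0, 0, 0], [0, 0, 0], [0, 0, 0]], delta_rot=[[0, 0, 0], [0, 0, 0], [0, 0, 0], [0, 0, 0], [0, 0, 0]], gripper=-0.1, force=40)

```text
clock: 9.25
position: [0.4749, -0.3857, 0.0076]
tool_rot: [3.14, 0.001, 1.768]
force: [-2.0, 0.8, 8.4]
grip_width: 0.0492
finger_force: 42.8
```

Emit:
apply_moves(linear=[[0, 0, 0], [0, 0, 0], [0, 0, 0], [0, 0, 0], [0, 0, 0]], delta_rot=[[0, 0, 0], [0, 0, 0], [0, 0, 0], [0, 0, 0], [0, 0, 0]])

```text
clock: 9.67
position: [0.4749, -0.3857, 0.0076]
tool_rot: [3.14, 0.001, 1.768]
force: [-1.5, 0.6, 8.5]
grip_width: 0.0491
finger_force: 42.8
```

Emit:
apply_moves(linear=[[0, 0, -0.06], [0, 0, -0.15], [0, 0, -0.3], [0, 0, -0.45], [0, 0, -0.6]], delta_rot=[[0, 0, 0], [0, 0, 0], [0, 0, 0], [0, 0, 0], [0, 0, 0]])

```text
clock: 10.08
position: [0.4744, -0.3852, 0.068]
tool_rot: [3.141, 0.0, 1.768]
force: [0.1, 0.4, -2.3]
grip_width: 0.049
finger_force: 42.0
```

Emit:
apply_moves(linear=[[0, 0, -0.2], [0, 0, -0.4], [0, 0, -0.6], [0, 0, -0.75], [0, 0, -0.82]], delta_rot=[[0, 0, -0.006], [0, 0, -0.012], [0, 0, -0.018], [0, 0, -0.0235], [0, 0, -0.0235]])

```text
clock: 10.5
position: [0.475, -0.3857, 0.1513]
tool_rot: [3.139, 0.002, 1.818]
force: [0.4, 0.5, -1.9]
grip_width: 0.0494
finger_force: 42.1
```

```bash
cat >> h.py <<'E'
def boxpose(s,p,d):
    hsv=cv2.cvtColor(p,cv2.COLOR_RGB2HSV);P=cloud('wrist',s,d)
    m=cv2.inRange(hsv,(80,40,40),(100,255,255));n,l,st,c=cv2.connectedComponentsWithStats(m)
    i=1+np.argmax(st[1:,4]);hull=cv2.convexHull(np.argwhere(l==i)[:,::-1].astype(np.int32))
    k=np.zeros_like(m);cv2.fillConvexPoly(k,hull,1);W=P[(k>0)&(d>0)];W=W[abs(W[:,2]-np.median(W[:,2]))<.01]
    A=np.c_[W[:,:2]-W[:,:2].mean(0),np.ones(len(W))];c=np.linalg.lstsq(A,W[:,2],rcond=None)[0]
    r=cv2.minAreaRect(ray('wrist',s,hull[:,0],c[2])[:,:2].astype(np.float32))
    return st[i],c,r
E
python3 - <<'E'
from h import *
s,p,d=grab('wrist');print(s['position'],np.degrees(s['tool_rot']),s['finger_force'],s['force'])
st,c,r=boxpose(s,p,d);print(st,'slope',c,r)
cv2.imwrite('pics/w3.png',p[:,:,::-1])
t=s['tool_rot'][2];T=lambda D:(D@[np.cos(t),np.sin(t)],D@[np.sin(t),-np.cos(t)])
print('box in tool',T(np.array(r[0])-s['position'][:2]),'slope tool',T(c[:2]))
E
```

```text
[ 0.47496739 -0.38571472  0.1513457 ] [1.79873035e+02 1.33883510e-01 1.04150785e+02] 42.09966480731964 [ 0.36798119  0.48480321 -1.93637266]
[  252   206   135   193 16178] slope [ 0.00106643 -0.00115009  0.17341172] ((0.47273382544517517, -0.38067394495010376), (0.049335941672325134, 0.08146663010120392), 14.36312198638916)
box in tool (np.float64(0.005433865224835791), np.float64(-0.000933442826404972)) slope tool (np.float64(-0.0013759027678443727), np.float64(0.0007529004519495375))
```

View pics/w3.png

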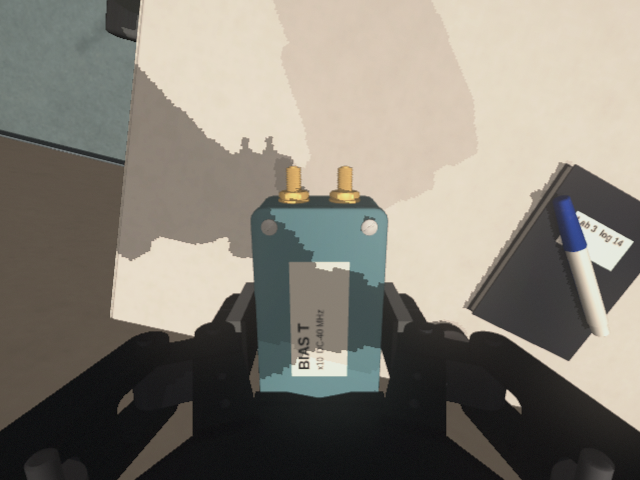

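The box is held flat (slope under 2 mrad) and in line with the tool, sockets ahead at rows 165–205. Carrying it to the nest.

Emit:
apply_moves(linear=[[0.1, 0.04, 0], [0.26, 0.1, 0], [0.46, 0.18, 0], [0.7, 0.27, 0], [0.95, 0.37, 0]], delta_rot=[[0, 0, 0], [0, 0, 0], [0, 0, 0], [0, 0, 0], [0, 0, 0]])

```text
clock: 10.97
position: [0.4863, -0.2824, 0.1473]
tool_rot: [-3.14, -0.001, 1.816]
force: [0.8, -0.6, -1.0]
grip_width: 0.0492
finger_force: 42.0
```

Emit:
apply_moves(linear=[[0.2, 0.08, 0], [0.4, 0.16, 0], [0.6, 0.23, 0], [0.8, 0.31, 0], [1, 0.38, 0]], delta_rot=[[0, 0, 0], [0, 0, 0], [0, 0, 0], [0, 0, 0], [0, 0, 0]])

```text
clock: 11.38
position: [0.499, -0.1758, 0.1474]
tool_rot: [-3.14, -0.001, 1.817]
force: [0.9, -0.3, -1.9]
grip_width: 0.0495
finger_force: 42.0
```

Emit:
apply_moves(linear=[[0.2, 0.08, 0], [0.4, 0.16, 0], [0.6, 0.23, 0], [0.8, 0.31, 0], [0.95, 0.37, 0]], delta_rot=[[0, 0, 0], [0, 0, 0], [0, 0, 0], [0, 0, 0], [0, 0, 0]])

```text
clock: 11.8
position: [0.5116, -0.0741, 0.1474]
tool_rot: [-3.14, -0.001, 1.818]
force: [1.2, 0.8, -2.5]
grip_width: 0.0489
finger_force: 42.0
```

Emit:
apply_moves(linear=[[0.2, 0.08, 0], [0.42, 0.16, 0], [0.62, 0.24, 0], [0.78, 0.3, 0], [0.88, 0.35, 0]], delta_rot=[[0, 0, 0], [0, 0, 0], [0, 0, 0], [0, 0, 0], [0, 0, 0]])

```text
clock: 12.22
position: [0.5238, 0.0198, 0.1474]
tool_rot: [-3.14, -0.001, 1.819]
force: [0.1, 0.2, -2.0]
grip_width: 0.049
finger_force: 42.0
```

```bash
cat > chk.py <<'E'
from h import *
s=monitor.observe();_=optics.grab_frame('top')
s,p,d=grab('wrist');print(s['position'],np.degrees(s['tool_rot']),hol(s['position']))
st,c,r=boxpose(s,p,d);print(st,'slope',c,r);q=hol(r[0]);print('box mid holder',q,'front',q[0]+max(r[1])/2)
hsv=cv2.cvtColor(p,cv2.COLOR_RGB2HSV);P=cloud('wrist',s,d);h=hol(P)
b=(cv2.inRange(hsv,(100,110,50),(120,255,255))>0)&(abs(h[...,0]-.1)<.04)&(abs(h[...,1])<.06)
k=b&(abs(P[...,2]-.045)<.003);print('fence',k.sum(),np.percentile(h[k],[2,98],axis=0) if k.any() else 0)
# sides of visible pixels
g=cv2.inRange(hsv,(15,90,90),(30,255,255));v,u=np.nonzero(g);W=P[v,u];kk=(W[:,2]>c[2]-.03)&(W[:,2]<c[2]);print('gold y',np.nanpercentile(hol(W[kk])[:,1],[2,98]) if kk.any() else 0)
import sys
if len(sys.argv)>1: cv2.imwrite(sys.argv[1],p[:,:,::-1])
E
python3 chk.py pics/w4.png
```

```text
[0.52450659 0.02124027 0.14751593] [-1.79949948e+02 -7.19613656e-02  1.04308358e+02] [ 0.04463949 -0.00021047]
[  251   196   136   202 16683] slope [ 0.00116618 -0.00714284  0.16951288] ((0.5218812823295593, 0.028169557452201843), (0.049429673701524734, 0.08439027518033981), 14.354019165039062)
box mid holder [0.05200002 0.00064381] front 0.09419515836995813
fence 829 [[ 0.10304927 -0.04078301]
 [ 0.11383469  0.04034913]]
gold y [-0.01370089  0.01531553]
```

View pics/w4.png

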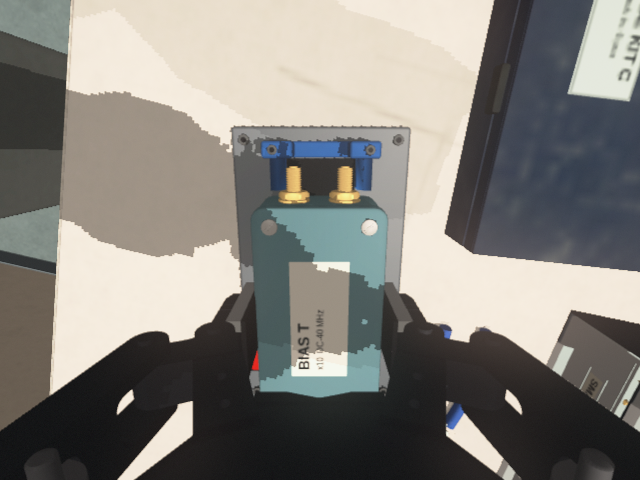

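The sockets at (318,185) point at the fence gap, which is centred at col 321. The box is within about 1 mm of the centre line, so I'm lowering it.

Emit:
apply_moves(linear=[[0, 0.005, 0.1], [0, 0.005, 0.25], [0, 0.005, 0.42], [0, 0.005, 0.58], [0, 0.005, 0.7]], delta_rot=[[0, 0, 0], [0, 0, 0], [0, 0, 0], [0, 0, 0], [0, 0, 0]])

```text
clock: 12.73
position: [0.5242, 0.016, 0.0763]
tool_rot: [-3.14, 0.0, 1.816]
force: [-0.4, -0.4, -2.9]
grip_width: 0.0493
finger_force: 42.1
```

Emit:
apply_moves(linear=[[0, 0, 0.1], [0, 0, 0.2], [0, 0, 0.3], [0, 0, 0.38], [0, 0, 0.42]], delta_rot=[[0, 0, 0], [0, 0, 0], [0, 0, 0], [0, 0, 0], [0, 0, 0]])

```text
clock: 13.15
position: [0.5248, 0.0172, 0.0352]
tool_rot: [-3.141, -0.0, 1.817]
force: [0.3, 0.1, -1.6]
grip_width: 0.0491
finger_force: 42.1
```

```bash
python3 chk.py pics/w5.png; python3 -c "
from h import *;s=monitor.observe();print(s['force'],s['position'])"
```

```text
[0.52465667 0.01722906 0.03502045] [-1.79925131e+02 -5.40077822e-03  1.04118554e+02] [0.040713   0.00062322]
[  251   196   137   202 17223] slope [-0.00016257 -0.01095498  0.05697318] ((0.5220943689346313, 0.024170052260160446), (0.04950365424156189, 0.08448005467653275), 14.124349594116211)
box mid holder [0.0480695  0.00141354] front 0.0903095313528472
fence 3065 [[ 0.10248225 -0.04078939]
 [ 0.11371821  0.04024783]]
gold y [-0.0130652   0.01593162]
[ 1.16624049  0.28519569 -2.34959931] [0.52490314 0.01726297 0.03573556]
```

Emit:
apply_moves(linear=[[0, 0.012, 0], [0, 0.012, 0.02], [0, 0.012, 0.04], [0, 0.012, 0.06], [0, 0.012, 0.08]], delta_rot=[[0, 0, 0], [0, 0, 0], [0, 0, 0], [0, 0, 0], [0, 0, 0]])

```text
clock: 13.67
position: [0.5264, 0.0177, 0.0283]
tool_rot: [3.141, 0.0, 1.817]
force: [0.1, -0.2, -1.6]
grip_width: 0.0491
finger_force: 42.1
```

Emit:
apply_moves(linear=[[0, 0, 0.005], [0, 0, 0.01], [0, 0, 0.015], [0, 0, 0.02], [0, 0, 0.025]], delta_rot=[[0, 0, 0], [0, 0, 0], [0, 0, 0], [0, 0, 0], [0, 0, 0]])

```text
clock: 14.08
position: [0.5264, 0.0177, 0.0258]
tool_rot: [3.141, 0.0, 1.817]
force: [-0.1, 0.9, -2.4]
grip_width: 0.0492
finger_force: 42.1
```

Emit:
apply_moves(linear=[[0, 0, 0.005], [0, 0, 0.01], [0, 0, 0.015], [0, 0, 0.02], [0, 0, 0.02]], delta_rot=[[0, 0, 0], [0, 0, 0], [0, 0, 0], [0, 0, 0], [0, 0, 0]])

```text
clock: 14.5
position: [0.5263, 0.0177, 0.0237]
tool_rot: [-3.141, -0.0, 1.817]
force: [-0.4, -0.1, -2.7]
grip_width: 0.0489
finger_force: 42.1
```

```bash
python3 chk.py; python3 -c "
from h import *;s=monitor.observe();print(s['force'],s['position'])"
```

```text
[0.52633268 0.01765921 0.0237688 ] [-1.79997189e+02  2.05255309e-03  1.04122671e+02] [ 0.04072098 -0.0011071 ]
[  250   196   138   202 17271] slope [ 0.0011064  -0.01010176  0.04573988] ((0.5237881541252136, 0.024620620533823967), (0.049600470811128616, 0.08447899669408798), 14.089293479919434)
box mid holder [ 0.04809295 -0.000339  ] front 0.09033244680140876
fence 3652 [[ 0.10263163 -0.04084653]
 [ 0.11387654  0.04003528]]
gold y [-0.01482283  0.01418951]
[ 0.29750254 -0.30234939 -1.98680453] [0.52629243 0.01767394 0.02377962]
```

Centred to within 0.5 mm, no contact yet. I'll lower a little more.

Emit:
apply_moves(linear=[[0, 0, 0.004], [0, 0, 0.008], [0, 0, 0.012], [0, 0, 0.016], [0, 0, 0.016]], delta_rot=[[0, 0, 0], [0, 0, 0], [0, 0, 0], [0, 0, 0], [0, 0, 0]])

```text
clock: 15.02
position: [0.5264, 0.0177, 0.0226]
tool_rot: [3.141, -0.0, 1.817]
force: [-2.7, 1.0, 10.2]
grip_width: 0.0491
finger_force: 43.5
```

Emit:
apply_moves(linear=[[0, 0, 0], [0, 0, 0], [0, 0, 0], [0, 0, 0], [0, 0, 0]], delta_rot=[[0, 0, 0], [0, 0, 0], [0, 0, 0], [0, 0, 0], [0, 0, 0]], gripper=0.6)

```text
clock: 15.43
position: [0.5263, 0.0177, 0.0221]
tool_rot: [-3.141, 0.0, 1.817]
force: [0.7, 0.6, -0.9]
grip_width: 0.0683
finger_force: 0.0
```

Emit:
apply_moves(linear=[[0, 0, 0], [0, 0, -0.05], [0, 0, -0.1], [0, 0, -0.2], [0, 0, -0.3]], delta_rot=[[0, 0, 0], [0, 0, 0], [0, 0, 0], [0, 0, 0], [0, 0, 0]])

```text
clock: 15.85
position: [0.5263, 0.0176, 0.0532]
tool_rot: [-3.141, -0.0, 1.817]
force: [1.1, 0.5, 0.1]
grip_width: 0.0682
finger_force: 0.0
```

Emit:
apply_moves(linear=[[0, 0, -0.2], [0, 0, -0.4], [0, 0, -0.6], [0, 0, -0.8], [0, 0, -0.9]], delta_rot=[[0, 0, 0], [0, 0, 0], [0, 0, 0], [0, 0, 0], [0, 0, 0]])

```text
clock: 16.27
position: [0.5271, 0.0177, 0.1453]
tool_rot: [3.139, 0.0, 1.817]
force: [0.5, 0.0, 0.3]
grip_width: 0.0686
finger_force: 0.0
```

```bash
python3 chk.py pics/w6.png
```

```text
[0.52759803 0.01774055 0.14594334] [1.79751060e+02 1.08573095e-02 1.04113508e+02] [ 0.04049096 -0.00235402]
[ 281  173   71  121 5557] slope [ 0.00033799 -0.00415723  0.04468885] ((0.5248736143112183, 0.019019510596990585), (0.049714963883161545, 0.09134510159492493), 14.149527549743652)
box mid holder [ 4.23963183e-02 -2.42562228e-05] front 0.08806886909003539
fence 860 [[ 0.10298627 -0.04060469]
 [ 0.11357392  0.04026649]]
gold y [-0.01461742  0.01408862]
```

View pics/w6.png

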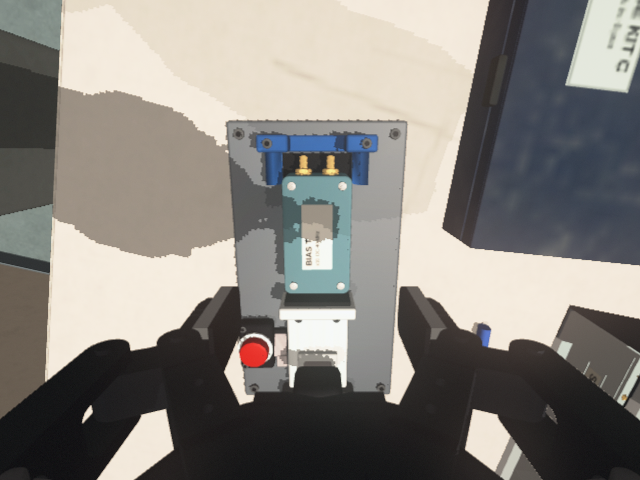

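The box lies between the guides with its sockets in the gap: nest x ≈ -15 mm, y ≈ 0, let go, jaw still open. The button is at (254,352). I'll turn the tool 90° so the finger linkages stay clear of the grip, then press.

Emit:
apply_moves(linear=[[-0.2, -0.11, 0], [-0.4, -0.22, 0], [-0.6, -0.34, 0], [-0.8, -0.45, 0], [-1, -0.56, 0]], delta_rot=[[0, 0, 0.05], [0, 0, 0.1], [0, 0, 0.15], [0, 0, 0.2], [0, 0, 0.25]], gripper=-1)

```text
clock: 16.78
position: [0.4956, -0.0939, 0.1417]
tool_rot: [-3.141, 0.0, 1.289]
force: [1.4, 1.3, 0.7]
grip_width: 0.0077
finger_force: 0.0
```

Emit:
apply_moves(linear=[[0, 0, 0], [0, 0, 0], [0, 0, 0], [0, 0, 0], [0, 0, 0]], delta_rot=[[0, 0, 0.05], [0, 0, 0.1], [0, 0, 0.15], [0, 0, 0.2], [0, 0, 0.25]])

```text
clock: 17.2
position: [0.496, -0.093, 0.1416]
tool_rot: [-3.141, 0.001, 0.765]
force: [0.5, 0.2, -0.7]
grip_width: 0.0004
finger_force: 0.0
```

Emit:
apply_moves(linear=[[0, 0, 0], [0, 0, 0], [0, 0, 0], [0, 0, 0], [0, 0, 0]], delta_rot=[[0, 0, 0.05], [0, 0, 0.1], [0, 0, 0.15], [0, 0, 0.2], [0, 0, 0.25]])

```text
clock: 17.62
position: [0.4961, -0.0929, 0.1416]
tool_rot: [3.142, 0.001, 0.241]
force: [0.6, 0.0, 0.3]
grip_width: -0.0003
finger_force: 0.0
```

```bash
python3 - <<'E'
from h import *
p=cv2.imread('pics/w6.png')[:,:,::-1];hsv=cv2.cvtColor(np.ascontiguousarray(p),cv2.COLOR_RGB2HSV)
m=cv2.inRange(hsv,(0,150,150),(8,255,255));v,u=np.nonzero(m);r=cv2.minEnclosingCircle(np.c_[u,v].astype(np.float32));print(r,len(u))
B=ray('wrist',dict(position=[.527598,.01774,.14594],tool_rot=np.radians([179.751,.0109,104.1135])),r[0],.036)[0];print(B,hol(B))
_=optics.grab_frame('top');s=monitor.observe();t=s['tool_rot'][2];G=O-.063*EX+.054*EY
print(s['position'],np.degrees(s['tool_rot']),hol(s['position']),s['grip_width'],s['qpos'][6])
for X in(B[:2],G):D=X-s['position'][:2];print(D@[np.cos(t),np.sin(t)],D@[np.sin(t),-np.cos(t)])
E
```

```text
((253.2827606201172, 353.3379211425781), 13.973271369934082) 539
[ 0.49997299 -0.09593191  0.036     ] [-0.06299836  0.05218525]
[ 0.49601647 -0.09282471  0.14149722] [1.79996254e+02 7.08870919e-02 1.33728130e+01] [-0.05901929  0.05526352] -7.8393892004678e-05 -0.6966304811970472
0.003130584098654527 0.003938042072869135
0.0013160151664058288 0.0039636609420959775
```

Emit:
apply_moves(linear=[[0.02, 0.04, 0.2], [0.02, 0.04, 0.45], [0.02, 0.04, 0.7], [0.02, 0.04, 0.88], [0.02, 0.04, 0.98]], delta_rot=[[0, 0, 0], [0, 0, 0], [0, 0, 0], [0, 0, 0], [0, 0, 0]])

```text
clock: 18.08
position: [0.4981, -0.0963, 0.042]
tool_rot: [-3.141, 0.003, 0.249]
force: [0.1, 0.5, 0.7]
grip_width: -0.0003
finger_force: 0.0
```

Emit:
apply_moves(linear=[[0, 0, 0.025], [0, 0, 0.05], [0, 0, 0.075], [0, 0, 0.1], [0, 0, 0.12]], delta_rot=[[0, 0, 0], [0, 0, 0], [0, 0, 0], [0, 0, 0], [0, 0, 0]])

```text
clock: 18.5
position: [0.4996, -0.0966, 0.033]
tool_rot: [3.141, -0.001, 0.247]
force: [-1.5, -1.6, 3.6]
grip_width: -0.0
finger_force: 1.8
```

Emit:
apply_moves(linear=[[0, 0, 0.005], [0, 0, 0.01], [0, 0, 0.015], [0, 0, 0.02], [0, 0, 0.025]], delta_rot=[[0, 0, 0], [0, 0, 0], [0, 0, 0], [0, 0, 0], [0, 0, 0]])

```text
clock: 18.92
position: [0.4996, -0.0965, 0.0299]
tool_rot: [3.141, -0.001, 0.247]
force: [-0.9, -3.2, 4.3]
grip_width: 0.0001
finger_force: 2.4
```

```bash
cat > jaw.py <<'E'
from h import *
s,p,d=grab('side');P=cloud('side',s,d);h=hol(P);print(s['position'],s['force'])
# grip: points at 55-80mm height near y=0
k=(abs(h[...,1])<.015)&(P[...,2]>.055)&(P[...,2]<.078)&(h[...,0]>-.12)&(h[...,0]<.02);print('grip front',k.sum(),np.median(h[k],axis=0))
hsv=cv2.cvtColor(p,cv2.COLOR_RGB2HSV)
t=(cv2.inRange(hsv,(80,40,30),(100,255,255))>0)&(abs(h[...,1])<.04)&(abs(h[...,0]-.05)<.07);print('box',t.sum(),np.nanpercentile(h[t],[2,50,98],axis=0).tolist())
E
python3 jaw.py
```

```text
[ 0.49962079 -0.09651929  0.02993746] [-0.932326   -3.22381892  4.30212137]
grip front 79 [-4.55409539e-02 -4.31678420e-05]
box 378 [[0.010477569673911441, -0.02793332876290511], [0.06640384602342672, -0.005061955232316279], [0.10547292202963385, 0.02769666018948027]]
```

The grip front has moved to -45 mm, against -25 mm when shut, so the opening is about 20 mm and the jaw is clamped. Retracting.

Emit:
apply_moves(linear=[[0, 0, -0.05], [0, 0, -0.2], [0, 0, -0.4], [0, 0, -0.7], [0, 0, -1]], delta_rot=[[0, 0, 0], [0, 0, 0], [0, 0, 0], [0, 0, 0], [0, 0, 0]])

```text
clock: 19.38
position: [0.4986, -0.096, 0.1307]
tool_rot: [-3.141, 0.002, 0.246]
force: [0.4, 0.6, 1.1]
grip_width: -0.0007
finger_force: 0.0
```

Emit:
apply_moves(linear=[[-0.2, 0.2, -0.2], [-0.4, 0.4, -0.4], [-0.6, 0.6, -0.6], [-0.6, 0.8, -0.8], [-0.6, 1, -1]], delta_rot=[[0, 0, 0], [0, 0, 0], [0, 0, 0], [0, 0, 0], [0, 0, 0]])

```text
clock: 19.8
position: [0.4647, -0.2086, 0.2312]
tool_rot: [-3.141, -0.0, 0.246]
force: [0.4, 0.8, 0.6]
grip_width: 0.0
finger_force: 0.0
```

```bash
python3 jaw.py; python3 - <<'E'
from h import *
s,p,d=grab('side');c=cv2.resize(p[220:340,260:400],None,fx=4,fy=4,interpolation=cv2.INTER_CUBIC)[:,:,::-1];cv2.imwrite('pics/s9.png',c)
P=cloud('side',s,d);h=hol(P);hsv=cv2.cvtColor(p,cv2.COLOR_RGB2HSV)
k=(cv2.inRange(hsv,(0,150,80),(8,255,255))>0)&(np.hypot(h[...,0]+.063,h[...,1]-.054)<.02);print('button z',np.percentile(P[k][:,2],[50,95]))
t=(cv2.inRange(hsv,(80,30,30),(100,255,255))>0)&(abs(h[...,1])<.035)&(P[...,2]>.04)&(P[...,2]<.055)&(h[...,0]>0);W=P[t];print(cv2.minAreaRect(h[t].astype(np.float32)),np.median(W[:,2]))
E
```

```text
[ 0.46465613 -0.20857886  0.23119714] [0.38223058 0.78209751 0.62509021]
grip front 82 [-0.04575129 -0.0001143 ]
box 373 [[0.01203063461444745, -0.028064231033117927], [0.06599687343376413, -0.0056847015792218635], [0.10535072417026305, 0.03070301712768503]]
button z [0.03587261 0.0387809 ]
((0.06039787828922272, -0.003433171659708023), (0.0506066270172596, 0.09844601899385452), 88.85857391357422) 0.04370510772974234
```

View pics/s9.png

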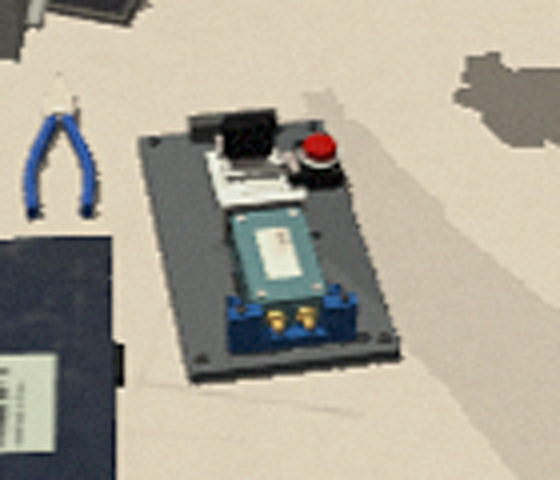

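The box is clamped flat against the fence with its sockets in the gap at (290,320), the button is up and the arm is clear.

```bash
python3 -c "
from workcell import workorder;print(workorder.job_done())"
```

```text
the job is handed in; nothing more can be done
None
```

I've handed the job in: the box is clamped flat against the fence with its sockets in the gap, the jaw is about 20 mm open, the button is back up, and no loose part was touched (no verdict was returned).

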